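# Spin-test the belt rollers and bin the one that binds

## Robot

A 6-joint arm with a two-finger parallel gripper is mounted at the origin on a cart in front of the work surface, level with it; the furniture and walls round the work are solid. World frame = base frame: x ahead of the robot, y to its left, z up, the work surface at z = 0. Lengths are in m, angles in rad, forces in N, time in s.
With the tool pointing down it reaches from about 0.3 to 0.875 m from the base axis. Payload 4.2 kg.
Tool frame: the origin (TCP) lies at the very end of the fingers, on their centre line; the grasp point (between the pads) lies grip_depth behind it (grip_depth is the distance from the TCP to the grasp point, in m); z points along the fingers, y is the line along which they close (so a half turn about z gives the same grasp; the last joint's range is limited). The gripper opens to 85 mm and grips with 20 to 120 N. Pads are 22 mm wide; open, the fingers measure 114 mm over their backs; the gripper's body (76 mm by 85 mm) begins 54 mm behind the grasp point. The pads swing forward as they close: fully open they stand 13 mm farther back than shut.
Start: joints at [1.08, 0.32, 1.565, -0, 1.257, -0.02], TCP at [0.261, 0.512, 0.231] pointing down, gripper open.
Joint ranges: [-3.11, 3.11], [-0.84, 2.01], [0.21, 2.61], [-1.34, 4.49], [0.05, 2.63], [-2.56, 2.56]. Speed limits (rad/s): [2.57, 2.57, 3.14, 3.14, 3.14, 3.14].

## Interface

Orientations are given as a unit quaternion [w, x, y, z].
In Python, from station import observe, capture, sign_off, grip_depth gives the robot as it stands. The module is installed in compiled form; this text tells all that it offers.
- The arm moves only by the tool play_rows, never from a script. Its argument "motion" is a list of rows, each an object with "claw": the closure, from 0 (fully open) to 1 (shut); "translation": the shift along the tool's x, y, z each as a share of 30 cm, from -1 to 1, a list of three; "yaw": the turn about the tool's z as a share of pi rad, from -1 to 1. A call has 1 to 8 rows; each row shifts and turns the commanded pose from where the row before left it, along the tool's axes as they then stand; what a row does not reach is not made up. A row lasts 1/12 s, in which the tool goes at most 41.7 mm and 7.16 degrees, less where a joint would pass 70% of its speed; a pose out of reach is approached as far as the arm can. A call with a number of a shift or a turn outside -1 to 1 is refused whole. A call with a gripper value outside its range is refused whole. The fingers move at their own pace and stop on an object; "newtons" is the grip in N (left out, the last holds). Time passes only in rows, so rows that do not move let the fingers close. It gives the time, the measured TCP pose, the force, the opening and the grip force at its end, in the units of the state.
- observe(): the state, without advancing time (a new reading comes with each control period).
- capture(name): name is "scene" or "top" or "wrist"; returns a dict with "pixels" (384x512x3 uint8, red, green, blue), "K" (3x3 intrinsics, pixels), "T" (4x4, takes a point from camera to world coordinates); the wrist camera has in their place "hand_eye" (4x4, takes a point from camera to tool coordinates, whose origin is the TCP and whose axes are the flange's). Camera axes: x right, y up, looking along -z (the intrinsics and any distortion apply to the point x, -y, -z); pixel columns grow to the right and rows downward; lengths in m; the calibration is good to about 2 mm. A picture is of the moment at which its call begins: read the wrist's pose just before it. There is no depth.
- sign_off(): hands the job in; it is judged then, once.
The state is a dict: "clock": time; "qpos": joint angles; "joint_vel": joint speeds; "effort": joint torques, N m; "tool_pos": TCP position; "orientation": TCP orientation; "contact_force": force on the tool from outside, world axes, zero at the start; "ft_torque": the same for the moment, N m; "width": finger opening in m; "grip_force": force on a finger pad.
Only numpy, scipy, OpenCV 4.12 (cv2) and the standard library are available. Lean on these libraries where they do the work, as an engineer would, in place of code of your own. Each camera call takes 0.05 s, during which the arm holds its last target. There are 200 camera calls.

## Task

These three belt rollers came back from cleaning and one still has a tight bearing. Where they stand, spin each wheel with a fingertip, about a quarter turn or more, before moving any roller; then stand the one that binds upright on its foot in the red reject bin. Leave the free-running ones standing where they are, and don't disturb the calliper, the oil bottle or the spanner.

Things in the scene. Friction and masses are not known exactly. Their poses are not given: they have to be found in the camera images.
- roller_a: belt roller, 0.7 kg: blue steel foot 100 (x) x 52 (y) x 8 mm, two flat blue cheeks (42 mm over their outer faces in y, 36 mm wide, up to z 74) and between them a black rubber wheel, 68 mm dia, 26 mm wide, axle along y at z 56, its top at z 90 clear above the cheeks. Grip it over the cheeks, along y. Origin: centre of the foot's underside. All three look alike; only spinning shows which one binds
- wheel_a (a joint): turn of roller_a's wheel, rad, counts whole turns; 0 = white mark on the tread at the top (starts within 0.3 of it); grows as the wheel's top moves to the foot's +x. Sound: hardly any force, runs on a second or more after a flick. Binding: about 1.5 N at the tread and stops dead when the finger leaves
- roller_b: belt roller, 0.7 kg: blue steel foot 100 (x) x 52 (y) x 8 mm, two flat blue cheeks (42 mm over their outer faces in y, 36 mm wide, up to z 74) and between them a black rubber wheel, 68 mm dia, 26 mm wide, axle along y at z 56, its top at z 90 clear above the cheeks. Grip it over the cheeks, along y. Origin: centre of the foot's underside. All three look alike; only spinning shows which one binds
- wheel_b (a joint): turn of roller_b's wheel, rad, counts whole turns; 0 = white mark on the tread at the top (starts within 0.3 of it); grows as the wheel's top moves to the foot's +x. Sound: hardly any force, runs on a second or more after a flick. Binding: about 1.5 N at the tread and stops dead when the finger leaves
- roller_c: belt roller, 0.7 kg: blue steel foot 100 (x) x 52 (y) x 8 mm, two flat blue cheeks (42 mm over their outer faces in y, 36 mm wide, up to z 74) and between them a black rubber wheel, 68 mm dia, 26 mm wide, axle along y at z 56, its top at z 90 clear above the cheeks. Grip it over the cheeks, along y. Origin: centre of the foot's underside. All three look alike; only spinning shows which one binds
- wheel_c (a joint): turn of roller_c's wheel, rad, counts whole turns; 0 = white mark on the tread at the top (starts within 0.3 of it); grows as the wheel's top moves to the foot's +x. Sound: hardly any force, runs on a second or more after a flick. Binding: about 1.5 N at the tread and stops dead when the finger leaves
- reject_bin: red open-fronted plastic bin with a blank card on its low front, fixed; outside 176 (x) x 130 (y) mm, inside 168 x 122 mm, floor 4 mm thick; sides and back 75 mm high (bead 7 mm thick), front (-x) 46 mm high. Origin: centre of its underside
- calliper: steel calliper lying on the bench, 60 x 170 x 9 mm; leave alone. Origin: centre of the underside
- oil: oil bottle with yellow spout standing on the bench, 49 mm across, 136 mm high; leave alone. Origin: centre of the underside
- open_spanner: open-ended spanner lying on the bench, 24 x 156 x 6 mm; leave alone. Origin: centre of the underside
- steel_peg2: grey steel rod fixed upright on the bench between bin and basin, 20 mm dia, 181 mm high; keep clear of it. Origin: at its foot

How it is judged:
On the way:
1. every wheel has been turned by about a quarter turn or more while its roller still stands in its place ((value of joint wheel_a above 0.8 rad or value of joint wheel_a below -0.8 rad) and (value of joint wheel_b above 0.8 rad or value of joint wheel_b below -0.8 rad) and (value of joint wheel_c above 0.8 rad or value of joint wheel_c below -0.8 rad) and distance of each of roller_a, roller_b, roller_c from where it was at the start of the episode below 0.04 m), for 0.2 s.
At the end, for the whole second after the job is handed in: The roller that binds stands upright (within 0.15 rad) on its foot on the floor of the reject bin, at rest and let go; the two free-running rollers stand upright within 40 mm of where they were (x of roller_b in the frame of reject_bin between -0.06 and 0.06 m and y of roller_b in the frame of reject_bin between -0.05 and 0.05 m and z of roller_b in the frame of reject_bin below 0.015 m and angle between each of roller_b, roller_a, roller_c's own z axis and vertical below 0.15 rad and linear speed of each of roller_b, roller_a, roller_c below 0.03 m/s and distance of each of roller_a, roller_c from where it was at the start of the episode below 0.04 m); the robot touches nothing.
It fails at once if the calliper, the oil bottle or the spanner is moved by more than 30 mm (distance of any of calliper, oil, open_spanner from where it was at the start of the episode above 0.03 m).
It fails at once if the oil bottle or a free-running roller is knocked over (angle between any of oil, roller_a, roller_c's own z axis and vertical above 0.6 rad).
It also fails if it takes over 72 s, if anything falls off the work surface, if the arm or the gripper's body presses on something with over 40 N, if the wrist force passes 120 N, or if a joint passes its speed limit or range.

## Working session

There is one attempt and no reset: what is moved stays moved. The work goes in short steps, Python scripts to look and compute and a tool call to move; the robot and the scene stay as the last step left them, time stands still between calls to the robot, and variables do not carry over. Pictures are saved under pics/ and viewed, at most 10 in all, crops included, and the job is handed in when it is done.

Besides the shell and the picture viewer there is one more tool, called after "Emit:" in YAML: its name, and indented under it one key for each argument. play_rows: Moves the arm, as the interface text tells. Its arguments: {"type":"object","properties":{"motion":{"type":"array","items":{"type":"object","properties":{"claw":{"type":"number"},"translation":{"type":"array","items":{"type":"number"}},"yaw":{"type":"number"}}}},"newtons":{"type":"number"}},"required":["motion"]}

```bash
mkdir -p pics
cat > h.py <<'E'
import numpy as np, cv2
from station import observe, capture, sign_off, grip_depth
def save(n,f,crop=None,s=1):
    c=capture(n); im=c['pixels']
    np.savez('pics/'+f+'.npz',**{k:np.array(v) for k,v in c.items()})
    if crop: a,b,d,e=crop; im=im[b:e,a:d]
    im=cv2.resize(np.ascontiguousarray(im[:,:,::-1]),None,fx=s,fy=s,interpolation=cv2.INTER_CUBIC)
    cv2.imwrite('pics/'+f+'.png',im); return c
def ray(c,u,v):
    K,T=np.array(c['K']),np.array(c['T'])
    p=np.linalg.inv(K)@[u,v,1]; d=T[:3,:3]@[p[0],-p[1],-p[2]] if False else T[:3,:3]@np.array([p[0],-p[1],-p[2]])
    return T[:3,3],d
def onz(c,u,v,z):
    o,d=ray(c,u,v); return o+d*(z-o[2])/d[2]
def proj(c,P):
    K,T=np.array(c['K']),np.array(c['T']); q=np.linalg.inv(T)@np.append(P,1); p=K@[q[0],-q[1],-q[2]]; return p[:2]/p[2]
E
python3 - <<'E'
from h import *
s=observe(); print(s, grip_depth)
for n in('scene','top'):
    c=save(n,n+'0',s=1.5); print(n,[ (k,np.round(v,3).tolist()) for k,v in c.items() if k!='pixels'])
E
```

```text
{'clock': 0.0, 'qpos': array([ 1.07997382e+00,  3.20291042e-01,  1.56565816e+00,  3.90035755e-05,
        1.25737222e+00, -2.00256961e-02]), 'joint_vel': array([-0.002839  ,  0.00078806, -0.00030016, -0.00205076,  0.00038119,
       -0.00019655]), 'effort': array([ 4.17313131e-04, -4.15534651e+01, -2.34165788e+01,  1.12098661e-05,
        8.07205914e-03, -1.87466026e-05]), 'tool_pos': array([0.26060327, 0.51203764, 0.23049084]), 'orientation': array([-2.36336568e-04,  2.33236198e-01,  9.72419729e-01, -8.31654836e-04]), 'contact_force': array([-0.52714545, -0.43489687,  0.13219392]), 'ft_torque': array([-0.05425735, -0.00837165, -0.02531924]), 'grip_force': 0.0, 'width': 0.08486419510334195} 0.0187
scene [('K', [[430.517, 0.0, 256.901], [0.0, 430.517, 192.02], [0.0, 0.0, 1.0]]), ('T', [[0.522, 0.654, -0.548, -0.232], [-0.853, 0.396, -0.339, -0.513], [-0.005, 0.645, 0.765, 1.117], [0.0, 0.0, 0.0, 1.0]])]
top [('K', [[362.846, 0.0, 253.455], [0.0, 362.846, 193.871], [0.0, 0.0, 1.0]]), ('T', [[-0.012, 0.986, -0.167, 0.293], [-1.0, -0.01, 0.017, -0.054], [0.015, 0.168, 0.986, 1.476], [0.0, 0.0, 0.0, 1.0]])]
```

View pics/scene0.png

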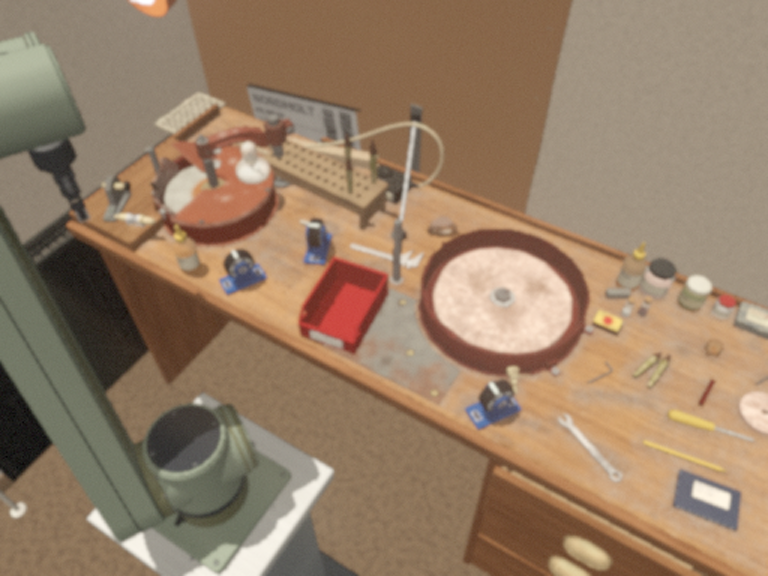

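View pics/top0.png

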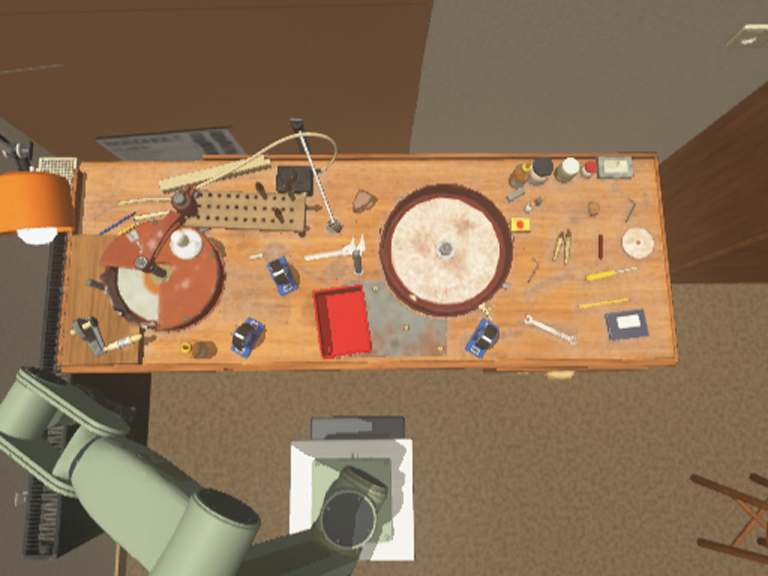

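The three rollers sit at about (248,337), (282,274) and (482,338) in the top view and (243,270), (318,240) and (495,402) in the scene view. The bin is at (343,321) top and (345,303) scene. Next I'll enlarge them.

Run:
```python
from h import *
t=np.load('pics/top0.npz');s=np.load('pics/scene0.npz')
R=[]
for c,pts in((t,[(165,224),(188,183),(321,225)]),(s,[(161,180),(212,160),(330,268)])):
    row=[]
    for u,v in pts:
        im=c['pixels'][v-22:v+22,u-22:u+22,::-1]
        im=cv2.resize(np.ascontiguousarray(im),None,fx=6,fy=6,interpolation=cv2.INTER_CUBIC)
        row.append(im)
    R.append(np.hstack(row))
cv2.imwrite('pics/m1.png',np.vstack(R))
for n,u,v in(('R1',248,337),('R2',282,274),('R3',482,338)): print(n,onz(t,u/1.5,v/1.5,.03))
for n,u,v in(('R1',243,272),('R2',318,243),('R3',495,404)): print(n,onz(s,u/1.5,v/1.5,.03))
```

```text
R1 [0.41761059 0.27264568 0.03      ]
R2 [0.58686904 0.18593497 0.03      ]
R3 [ 0.40811984 -0.34844566  0.03      ]
R1 [0.4213233  0.26759243 0.03      ]
R2 [0.58302314 0.17560617 0.03      ]
R3 [ 0.4085531  -0.36125172  0.03      ]
```

View pics/m1.png

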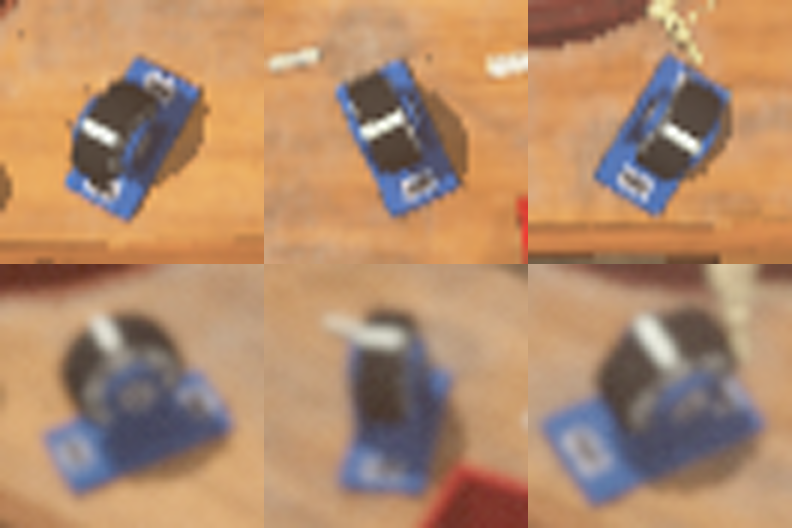

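The mosaic shows each foot's corners, for example R1 top at mosaic (138,56), (205,92), (131,220), (66,183). Each white mark is near the wheel top. I'll fit the poses from these pixels, using the corners in both views with height left free.

```bash
cat > fit.py <<'E'
from h import *
from scipy.optimize import least_squares
t=np.load('pics/top0.npz');s=np.load('pics/scene0.npz')
f=lambda o,m:(o[0]-22+(m[0]+.5)/6-.5,o[1]-22+(m[1]+.5)/6-.5)
# corners in (+x/-x, +y/-y) order guesses: front-right..., yaw0
D={'R1':((165,224),(161,180),{(1,1):((138,56),None),(1,-1):((205,92),(233,168)),(-1,-1):((131,220),(83,230)),(-1,1):((66,183),(43,176))},((100,131),(106,70)),-.5),
'R2':((188,183),(212,160),{(1,1):((72,90),None),(1,-1):((148,57),(190,111)),(-1,-1):((199,185),(159,229)),(-1,1):((128,217),(74,223))},((119,124),(112,72)),.4),
'R3':((321,225),(330,268),{(1,1):((142,53),None),(1,-1):((205,92),(237,161)),(-1,-1):((132,217),(70,241)),(-1,1):((67,178),(13,150))},((154,139),(127,77)),-.5)}
for n,(ot,os,C,mk,y0) in D.items():
    def res(p):
        r=[];c_,s_=np.cos(p[2]),np.sin(p[2])
        for (a,b),(mt,ms) in C.items():
            x,y=a*.05,b*.026; P=[p[0]+c_*x-s_*y,p[1]+s_*x+c_*y,p[3]]
            for cam,o,m in((t,ot,mt),(s,os,ms)):
                if m: r+=list(proj(cam,P)-f(o,m))
        return r
    q=least_squares(res,[.45,.1,y0,0.])
    o1,d1=ray(t,*f(ot,mk[0]));o2,d2=ray(s,*f(os,mk[1]))
    k=np.linalg.lstsq(np.c_[d1,-d2],o2-o1,rcond=None)[0]
    print(n,q.x.round(4),'rms',np.sqrt(np.mean(q.fun**2)).round(2),'mark',(o1+k[0]*d1).round(4),(o2+k[1]*d2).round(4))
E
python3 fit.py
python3 - <<'E'
from h import *
t=np.load('pics/top0.npz');s=np.load('pics/scene0.npz')
# bin front outer & back corners, rough
for u,v,z in((313,290,.075),(368,285,.075),(372,354,.075),(320,359,.046)): print('top',onz(t,u/1.5,v/1.5,z).round(3))
for u,v,z in((336,262,.075),(389,281,.075),(302,308,.046),(350,328,.046)): print('scene',onz(s,u/1.5,v/1.5,z).round(3))
for nm,a,b in(('oil',(183,238),0),): print(nm,onz(s,a[0]/1.5,a[1]/1.5,.13).round(3), onz(t,187/1.5,348/1.5,.13).round(3))
print('peg',onz(s,396/1.5,280/1.5,0).round(3),onz(t,358/1.5,275/1.5,0),onz(t,356/1.5,250/1.5,.18))
E
```

```text
R1 [ 0.4234  0.2794 -0.4839 -0.0034] rms 0.73 mark [0.4181 0.2841 0.0828] [0.4216 0.2805 0.0822]
R2 [ 5.912e-01  1.881e-01  4.217e-01 -2.000e-04] rms 0.47 mark [0.5812 0.1868 0.0861] [0.5826 0.1852 0.0861]
R3 [ 0.4134 -0.3561 -0.5656  0.0044] rms 0.65 mark [ 0.4019 -0.3481  0.0862] [ 0.4043 -0.3516  0.0872]
top [0.534 0.097 0.075]
top [ 0.546 -0.046  0.075]
top [ 0.367 -0.055  0.075]
top [0.357 0.081 0.046]
scene [0.522 0.08  0.075]
scene [ 0.536 -0.047  0.075]
scene [0.397 0.084 0.046]
scene [ 0.406 -0.032  0.046]
oil [0.37  0.368 0.13 ] [0.384 0.398 0.13 ]
peg [ 0.602 -0.026  0.   ] [ 0.58823231 -0.0185594   0.        ] [ 0.61453232 -0.01829577  0.18      ]
```

```bash
cat >> h.py <<'E'
def plan(x,y,z,ydeg=None):
    "tool-frame shift in shares of 0.3 m (in present tool axes) and yaw deg to reach TCP target with tool-y at ydeg"
    from scipy.spatial.transform import Rotation as Ro
    s=observe(); w,a,b,c=s['orientation']; R=Ro.from_quat([a,b,c,w]).as_matrix()
    d=R.T@(np.array([x,y,z])-s['tool_pos']); an=np.degrees(np.arctan2(R[1,1],R[0,1]))
    dy=0 if ydeg is None else (-(ydeg-an)+90)%180-90
    print('t',round(float(s['clock']),2),'tool',s['tool_pos'].round(4),'yang',an.round(2),'F',s['contact_force'].round(2),'J6',s['qpos'][5].round(2),'| shift/0.3',(d/.3).round(4),'rows',np.ceil(np.linalg.norm(d)/.0417),'yaw deg',round(dy,2),'share',round(dy/180,4))
E
python3 - <<'E'
from h import *
u=np.array([np.cos(-.484),np.sin(-.484)]); c=np.array([.4234,.2794]); p=c+.037*u
plan(*p,.12,62.3)
c=capture('wrist'); print(c.keys(),np.round(c['hand_eye'],3).tolist(),np.round(c['K'],0).tolist())
E
```

```text
t 0.1 tool [0.2606 0.5121 0.2306] yang 63.03 F [-0.47 -0.27 -0.19] J6 -0.02 | shift/0.3 [-0.9588 -0.4461  0.3692] rows 9.0 yaw deg 0.73 share 0.004
dict_keys(['pixels', 'K', 'hand_eye']) [[0.0, 0.961, 0.277, 0.072], [1.0, -0.0, -0.0, 0.002], [-0.0, 0.277, -0.961, -0.142], [0.0, 0.0, 0.0, 1.0]] [[340.0, 0.0, 255.0], [0.0, 340.0, 192.0], [0.0, 0.0, 1.0]]
```

Emit:
play_rows:
  motion:
    - {"claw":1,"translation":[-0.12,-0.0558,0],"yaw":0.004}
    - {"claw":1,"translation":[-0.12,-0.0558,0],"yaw":0}
    - {"claw":1,"translation":[-0.12,-0.0558,0],"yaw":0}
    - {"claw":1,"translation":[-0.12,-0.0558,0],"yaw":0}
    - {"claw":1,"translation":[-0.12,-0.0558,0],"yaw":0}
    - {"claw":1,"translation":[-0.12,-0.0558,0],"yaw":0}
    - {"claw":1,"translation":[-0.12,-0.0558,0],"yaw":0}
    - {"claw":1,"translation":[-0.12,-0.0558,0],"yaw":0}
  newtons: 40

```text
clock: 0.82
tool_pos: [0.4546, 0.2585, 0.2312]
orientation: [-0.0, 0.239, 0.971, -0.0]
contact_force: [0.5, 0.1, 0.8]
width: 0.0001
grip_force: 0.0
```

Emit:
play_rows:
  motion:
    - {"claw":1,"translation":[0,0,0.1],"yaw":0}
    - {"claw":1,"translation":[0,0,0.1],"yaw":0}
    - {"claw":1,"translation":[0,0,0.1],"yaw":0}
    - {"claw":1,"translation":[0,0,0.06],"yaw":0}
    - {"claw":1,"translation":[0,0,0],"yaw":0}
    - {"claw":1,"translation":[0,0,0],"yaw":0}

```text
clock: 1.32
tool_pos: [0.4536, 0.2601, 0.1227]
orientation: [-0.001, 0.239, 0.971, -0.001]
contact_force: [-0.1, -0.3, 0.3]
width: -0.0001
grip_force: 0.0
```

Run:
```python
from h import *
u=np.array([np.cos(-.484),np.sin(-.484)]); c=np.array([.4234,.2794]); p=c+.037*u
plan(*p,.0885,62.3)
save('wrist','w1',s=1.5)
```

```text
t 1.32 tool [0.4536 0.2601 0.1227] yang 62.3 F [-0.09 -0.3   0.27] J6 -0.59 | shift/0.3 [-0.0044  0.0103  0.1141] rows 1.0 yaw deg -0.0 share -0.0
```

View pics/w1.png

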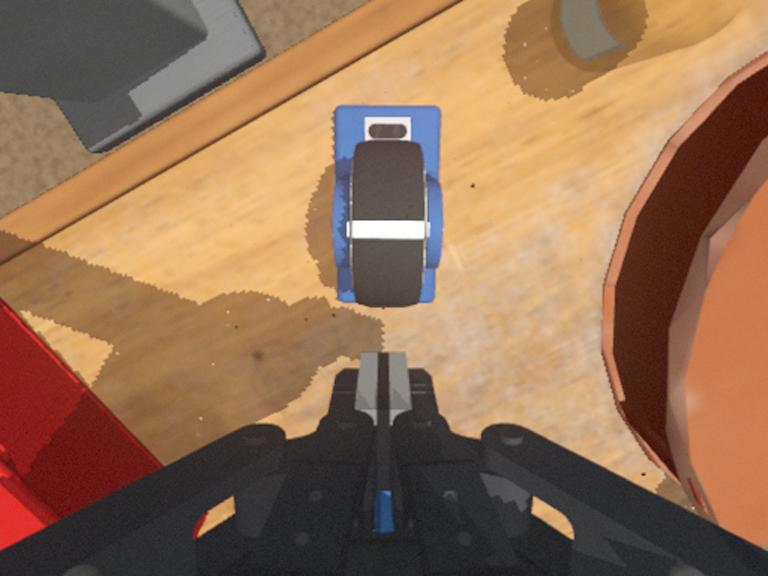

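The wrist view shows R1 square to the tool, with its foot from (335,106) to (440,302), its mark at (388,230) and the fingertip at (383,355). It's about 4 mm toward tool +y, which agrees with the fit.

Emit:
play_rows:
  motion:
    - {"claw":1,"translation":[-0.004,0.013,0.08],"yaw":0}
    - {"claw":1,"translation":[0,0,0.034],"yaw":0}
    - {"claw":1,"translation":[0,0,0],"yaw":0}
    - {"claw":1,"translation":[0.05,0,0],"yaw":0}
    - {"claw":1,"translation":[0.05,0,0],"yaw":0}
    - {"claw":1,"translation":[0.05,0,0],"yaw":0}

```text
clock: 1.87
tool_pos: [0.416, 0.2849, 0.0902]
orientation: [0.0, 0.24, 0.971, 0.001]
contact_force: [0.6, -0.1, -0.0]
width: -0.0003
grip_force: 0.0
```

Emit:
play_rows:
  motion:
    - {"claw":1,"translation":[0.05,0,0],"yaw":0}
    - {"claw":1,"translation":[0.05,0,0],"yaw":0}
    - {"claw":1,"translation":[0.05,0,0],"yaw":0}

```text
clock: 2.12
tool_pos: [0.3756, 0.306, 0.0903]
orientation: [0.0, 0.239, 0.971, 0.001]
contact_force: [0.4, 0.1, 0.5]
width: 0.0001
grip_force: 0.0
```

Run:
```python
from h import *
F=[]
for i in range(6):
    c=capture('top'); F.append(c['pixels'].astype(int)[202:246,143:187]); 
    s=observe(); print(s['clock'],s['contact_force'].round(2))
print([np.abs(F[i]-F[i+1]).mean().round(2) for i in range(5)], [np.abs(F[i]-F[i+1]).max() for i in range(5)])
plan(.4234,.2794,.12)
m=np.hstack([cv2.resize(f.astype(np.uint8)[:,:,::-1].copy(),None,fx=3,fy=3) for f in F]); 
cv2.imwrite('pics/s1.png',m)
```

```text
2.1667 [-2.6  -0.65 -0.01]
2.2167 [0.51 0.03 0.07]
2.2667 [-0.41 -0.83  0.55]
2.3167 [ 1.14 -0.24  0.44]
2.3667 [0.27 0.26 0.02]
2.4167 [-0.75  0.7   0.16]
[np.float64(2.53), np.float64(1.7), np.float64(1.8), np.float64(1.23), np.float64(1.12)] [np.int64(81), np.int64(72), np.int64(73), np.int64(70), np.int64(66)]
t 2.42 tool [0.3775 0.3053 0.0897] yang 62.32 F [-0.75  0.7   0.16] J6 -0.43 | shift/0.3 [-0.1757 -0.0053 -0.1008] rows 2.0 yaw deg 0 share 0.0
```

Emit:
play_rows:
  motion:
    - {"claw":1,"translation":[0,0,0.008],"yaw":0}
    - {"claw":1,"translation":[-0.05,0,0],"yaw":0}
    - {"claw":1,"translation":[-0.05,0,0],"yaw":0}
    - {"claw":1,"translation":[-0.05,0,0],"yaw":0}
    - {"claw":1,"translation":[-0.05,0,0],"yaw":0}

```text
clock: 2.83
tool_pos: [0.4319, 0.2766, 0.0897]
orientation: [0.001, 0.239, 0.971, 0.0]
contact_force: [-1.7, -4.5, 12.0]
width: -0.0005
grip_force: 5.8
```

Emit:
play_rows:
  motion:
    - {"claw":1,"translation":[-0.05,0,0],"yaw":0}
    - {"claw":1,"translation":[-0.05,0,0],"yaw":0}
    - {"claw":1,"translation":[0,0,0],"yaw":0}

```text
clock: 3.08
tool_pos: [0.4596, 0.2622, 0.0865]
orientation: [0.001, 0.241, 0.971, 0.0]
contact_force: [0.0, -0.8, -0.9]
width: 0.0004
grip_force: 0.0
```

```bash
cat >> h.py <<'E'
def film(name,n=6,crop=(200,60,320,215)):
    a,b,d,e=crop; F=[]
    for i in range(n):
        c=capture('wrist'); F.append(c['pixels'][b:e,a:d,::-1])
    s=observe(); print(s['clock'],s['tool_pos'].round(4),s['contact_force'].round(2))
    cv2.imwrite('pics/'+name+'.png',np.hstack(F))
    w=cv2.cvtColor(F[0].copy(),cv2.COLOR_BGR2GRAY)
    # brightness profile along the wheel's middle columns: row of white mark
    for f in F:
        g=cv2.cvtColor(f.copy(),cv2.COLOR_BGR2GRAY)[:,50:68].mean(1); r=[int(i)+b for i in np.where(g>150)[0]]
        print('bright rows',r[:3],r[-3:],len(r))
E
python3 - <<'E'
from h import *
film('f1')
plan(.4234,.2794,.0873)
E
```

```text
3.3833 [0.4562 0.2634 0.0864] [ 0.17  0.23 -1.04]
bright rows [67, 68, 69] [70, 71, 72] 6
bright rows [60, 70, 71] [73, 74, 75] 7
bright rows [60, 61, 62] [75, 76, 77] 9
bright rows [60, 61, 62] [76, 77, 78] 10
bright rows [60, 61, 62] [78, 79, 90] 13
bright rows [60, 61, 62] [77, 78, 79] 11
t 3.38 tool [0.4562 0.2634 0.0864] yang 62.34 F [ 0.17  0.23 -1.04] J6 -0.59 | shift/0.3 [ 0.1215 -0.0035 -0.003 ] rows 1.0 yaw deg 0 share 0.0
```

View pics/f1.png

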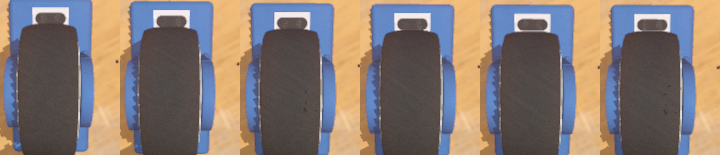

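The film shows R1's tread with no mark in view; the stroke touched at 12 N. I'll film longer to see whether the mark comes round.

Run:
```python
from h import *
P=None
for i in range(22):
    c=capture('wrist')['pixels']; g=cv2.cvtColor(c,cv2.COLOR_RGB2GRAY)
    w=g[90:225,238:272].astype(float); m=w.mean(1); 
    print(i,int(m.max()),90+int(m.argmax()), None if P is None else np.abs(w-P).mean().round(2)); P=w
    if i in(0,21): cv2.imwrite(f'pics/l{i}.png',c[:,:,::-1])
print(observe()['clock'])
```

```text
0 152 90 None
1 156 90 2.62
2 142 90 2.86
3 180 90 2.92
4 118 90 3.34
5 165 90 2.95
6 134 90 3.08
7 133 90 2.86
8 213 90 3.46
9 176 90 3.47
10 215 90 3.25
11 252 90 4.53
12 253 92 5.87
13 254 95 6.26
14 254 98 8.14
15 253 101 9.47
16 254 104 10.83
17 251 108 10.21
18 254 111 10.95
19 254 114 10.71
20 254 117 9.89
21 254 120 10.75
4.4833
```

R1's mark comes round again and is still moving at 1 s, so R1 runs free. On to R2.

Run:
```python
from h import *
u=np.array([np.cos(.4217),np.sin(.4217)]); c=np.array([.5912,.1881])
plan(*(c-.045*u),.1284,114.2)
```

```text
t 4.48 tool [0.4569 0.2632 0.0867] yang 62.3 F [ 0.05  0.3  -0.46] J6 -0.59 | shift/0.3 [-0.4203 -0.1316 -0.139 ] rows 4.0 yaw deg -51.9 share -0.2883
```

Emit:
play_rows:
  motion:
    - {"claw":1,"translation":[0,0,-0.135],"yaw":0}
    - {"claw":1,"translation":[-0.084,-0.0263,-0.004],"yaw":0}
    - {"claw":1,"translation":[-0.084,-0.0263,0],"yaw":0}
    - {"claw":1,"translation":[-0.084,-0.0263,0],"yaw":0}
    - {"claw":1,"translation":[-0.084,-0.0263,0],"yaw":0}
    - {"claw":1,"translation":[-0.084,-0.0263,0],"yaw":0}

```text
clock: 4.98
tool_pos: [0.5508, 0.1688, 0.1286]
orientation: [0.0, 0.239, 0.971, 0.0]
contact_force: [0.7, 1.0, 0.8]
width: -0.0
grip_force: 0.0
```

Emit:
play_rows:
  motion:
    - {"claw":1,"translation":[0,0,0],"yaw":-0.036}
    - {"claw":1,"translation":[0,0,0],"yaw":-0.036}
    - {"claw":1,"translation":[0,0,0],"yaw":-0.036}
    - {"claw":1,"translation":[0,0,0],"yaw":-0.036}
    - {"claw":1,"translation":[0,0,0],"yaw":-0.036}
    - {"claw":1,"translation":[0,0,0],"yaw":-0.036}
    - {"claw":1,"translation":[0,0,0],"yaw":-0.036}
    - {"claw":1,"translation":[0,0,0],"yaw":-0.036}

```text
clock: 5.65
tool_pos: [0.55, 0.1697, 0.1283]
orientation: [-0.0, -0.212, 0.977, 0.0]
contact_force: [1.0, -0.7, -1.7]
width: 0.0002
grip_force: 0.0
```

Run:
```python
from h import *
u=np.array([np.cos(.4217),np.sin(.4217)]); c=np.array([.5912,.1881])
plan(*(c-.045*u),.0870,114.2)
```

```text
t 5.65 tool [0.55   0.1697 0.1283] yang 114.46 F [ 0.95 -0.68 -1.65] J6 -1.72 | shift/0.3 [-0.0004 -0.0002  0.1378] rows 1.0 yaw deg 0.26 share 0.0015
```

Emit:
play_rows:
  motion:
    - {"claw":1,"translation":[0,0,0.1],"yaw":0.0015}
    - {"claw":1,"translation":[0,0,0.038],"yaw":0}
    - {"claw":1,"translation":[0,0,0],"yaw":0}
    - {"claw":1,"translation":[-0.05,0,0],"yaw":0}
    - {"claw":1,"translation":[-0.05,0,0],"yaw":0}
    - {"claw":1,"translation":[-0.05,0,0],"yaw":0}

```text
clock: 6.15
tool_pos: [0.5929, 0.1887, 0.09]
orientation: [0.002, -0.207, 0.978, 0.0]
contact_force: [-0.4, 1.2, 4.3]
width: -0.0002
grip_force: 2.3
```

Emit:
play_rows:
  motion:
    - {"claw":1,"translation":[-0.05,0,0],"yaw":0}
    - {"claw":1,"translation":[-0.05,0,0],"yaw":0}
    - {"claw":1,"translation":[-0.05,0,0],"yaw":0}

```text
clock: 6.4
tool_pos: [0.6336, 0.2067, 0.0883]
orientation: [0.001, -0.207, 0.978, 0.0]
contact_force: [-0.4, -0.4, -0.8]
width: -0.0002
grip_force: 0.0
```

```bash
cat >> h.py <<'E'
def film2(n,tag):
    P=None
    for i in range(n):
        c=capture('wrist')['pixels']; g=cv2.cvtColor(c,cv2.COLOR_RGB2GRAY)
        w=g[90:225,238:272].astype(float); m=w.mean(1)
        print(i,int(m.max()),90+int(m.argmax()), None if P is None else np.abs(w-P).mean().round(2),end=' | '); P=w
    cv2.imwrite(f'pics/{tag}.png',c[:,:,::-1]); s=observe(); print(s['clock'],s['tool_pos'],s['contact_force'])
E
python3 -c "
from h import *
film2(24,'r2')"
```

```text
0 196 224 None | 1 196 221 9.47 | 2 197 222 7.02 | 3 196 224 6.66 | 4 195 224 4.51 | 5 195 224 3.15 | 6 195 224 3.01 | 7 194 224 2.81 | 8 195 224 2.52 | 9 195 224 2.82 | 10 195 224 2.42 | 11 195 224 2.7 | 12 195 223 2.43 | 13 195 224 2.9 | 14 195 224 2.7 | 15 195 224 2.64 | 16 195 224 2.42 | 17 195 224 2.41 | 18 195 224 3.05 | 19 195 224 2.47 | 20 195 224 2.46 | 21 195 224 2.44 | 22 195 224 3.4 | 23 195 224 2.81 | 7.6 [0.63236426 0.20617251 0.08700326] [-0.0696906   0.24382408  0.31675631]
```

View pics/r2.png

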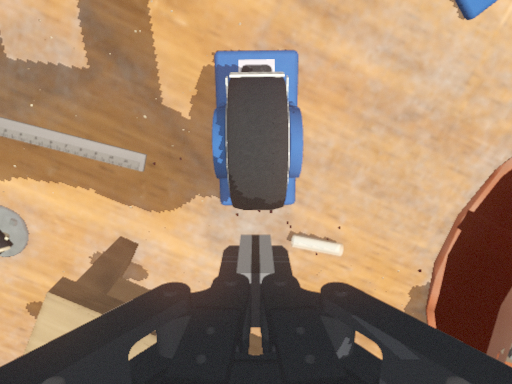

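The white mark shows at the wheel's far edge, (257,74), just outside my window. I'll film with a wider window.

```bash
sed -i 's/g\[90:225,238:272\]/g[66:205,242:272]/; s/90+int(m/66+int(m/' h.py; sed -n '/def film2/,$p' h.py | head -6
python3 -c "
from h import *
film2(14,'r2b')
u=np.array([np.cos(.4217),np.sin(.4217)]); c=np.array([.5912,.1881])
plan(*(c-.045*u),.0870,114.2)"
```

```text
def film2(n,tag):
    P=None
    for i in range(n):
        c=capture('wrist')['pixels']; g=cv2.cvtColor(c,cv2.COLOR_RGB2GRAY)
        w=g[66:205,242:272].astype(float); m=w.mean(1)
        print(i,int(m.max()),66+int(m.argmax()), None if P is None else np.abs(w-P).mean().round(2),end=' | '); P=w
0 255 76 None | 1 255 78 5.74 | 2 255 80 8.3 | 3 255 81 7.89 | 4 255 83 5.79 | 5 255 84 5.83 | 6 255 86 5.07 | 7 255 87 4.84 | 8 255 88 5.32 | 9 255 88 3.96 | 10 255 89 3.27 | 11 255 89 2.38 | 12 255 89 1.95 | 13 255 89 1.92 | 8.3 [0.63239729 0.20617757 0.08705122] [-0.22746806 -0.3358084   0.28899514]
t 8.3 tool [0.6324 0.2062 0.0871] yang 113.87 F [-0.23 -0.34  0.29] J6 -1.69 | shift/0.3 [ 3.e-01 -3.e-04  1.e-04] rows 3.0 yaw deg -0.33 share -0.0018
```

R2 also coasts for about 1.9 s, so it runs free. R3 is next; I'll go high, clear of the peg.

Run:
```python
from h import *
plan(.632,.206,.25);plan(.42,.15,.25)
```

```text
t 8.3 tool [0.6324 0.2062 0.0871] yang 113.87 F [-0.23 -0.34  0.29] J6 -1.69 | shift/0.3 [ 0.0014  0.     -0.5432] rows 4.0 yaw deg 0 share 0.0
t 8.3 tool [0.6324 0.2062 0.0871] yang 113.87 F [-0.23 -0.34  0.29] J6 -1.69 | shift/0.3 [ 0.7231  0.1154 -0.5432] rows 7.0 yaw deg 0 share 0.0
```

Emit:
play_rows:
  motion:
    - {"claw":1,"translation":[0,0,-0.135],"yaw":0}
    - {"claw":1,"translation":[0,0,-0.135],"yaw":0}
    - {"claw":1,"translation":[0.12,0.019,-0.06],"yaw":0}
    - {"claw":1,"translation":[0.12,0.019,-0.06],"yaw":0}
    - {"claw":1,"translation":[0.12,0.019,-0.06],"yaw":0}
    - {"claw":1,"translation":[0.12,0.019,-0.06],"yaw":0}
    - {"claw":1,"translation":[0.12,0.019,-0.03],"yaw":0}
    - {"claw":1,"translation":[0.12,0.019,0],"yaw":0}

```text
clock: 8.97
tool_pos: [0.4205, 0.1499, 0.2513]
orientation: [0.003, -0.207, 0.978, 0.0]
contact_force: [-0.3, 0.7, 0.6]
width: -0.0002
grip_force: 0.0
```

Emit:
play_rows:
  motion:
    - {"claw":1,"translation":[0,0,0],"yaw":0.039}
    - {"claw":1,"translation":[0,0,0],"yaw":0.039}
    - {"claw":1,"translation":[0,0,0],"yaw":0.039}
    - {"claw":1,"translation":[0,0,0],"yaw":0.039}
    - {"claw":1,"translation":[0,0,0],"yaw":0.039}
    - {"claw":1,"translation":[0,0,0],"yaw":0.039}
    - {"claw":1,"translation":[0,0,0],"yaw":0.039}
    - {"claw":1,"translation":[0,0,0],"yaw":0.039}

```text
clock: 9.63
tool_pos: [0.4209, 0.15, 0.2491]
orientation: [0.0, 0.281, 0.96, 0.0]
contact_force: [0.2, 0.1, 0.2]
width: -0.0
grip_force: 0.0
```

Run:
```python
from h import *
u=np.array([np.cos(-.5656),np.sin(-.5656)]); c=np.array([.4134,-.3561])
save('wrist','wb',s=1)
plan(*(c-.045*u),.16,57.6)
```

```text
t 9.68 tool [0.4209 0.15   0.2492] yang 57.16 F [ 0.11 -0.2  -0.17] J6 -0.68 | shift/0.3 [-0.7437 -1.4322  0.2968] rows 12.0 yaw deg -0.44 share -0.0025
```

View pics/wb.png

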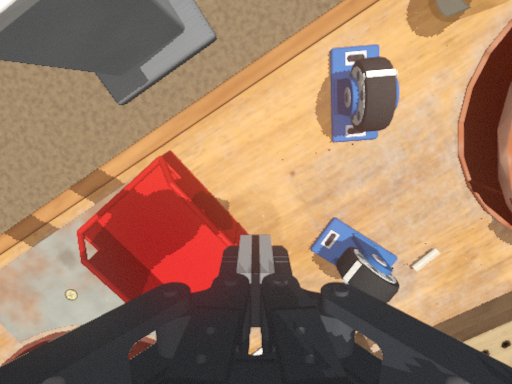

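The wrist view shows the bin with corners near (80,232), (168,153) and (246,237), and R1 and R2 standing where they were. Moving on to R3.

Emit:
play_rows:
  motion:
    - {"claw":1,"translation":[-0.062,-0.1193,0],"yaw":-0.0025}
    - {"claw":1,"translation":[-0.062,-0.1193,0],"yaw":0}
    - {"claw":1,"translation":[-0.062,-0.1193,0],"yaw":0}
    - {"claw":1,"translation":[-0.062,-0.1193,0],"yaw":0}
    - {"claw":1,"translation":[-0.062,-0.1193,0],"yaw":0}
    - {"claw":1,"translation":[-0.062,-0.1193,0],"yaw":0}

```text
clock: 10.18
tool_pos: [0.4017, -0.093, 0.2493]
orientation: [0.001, 0.273, 0.962, 0.0]
contact_force: [1.0, 0.5, 0.2]
width: 0.0002
grip_force: 0.0
```

Emit:
play_rows:
  motion:
    - {"claw":1,"translation":[-0.062,-0.1193,0],"yaw":0}
    - {"claw":1,"translation":[-0.062,-0.1193,0],"yaw":0}
    - {"claw":1,"translation":[-0.062,-0.1193,0],"yaw":0}
    - {"claw":1,"translation":[-0.062,-0.1193,0],"yaw":0}
    - {"claw":1,"translation":[-0.062,-0.1193,0],"yaw":0}
    - {"claw":1,"translation":[-0.062,-0.1193,0],"yaw":0}
    - {"claw":1,"translation":[0,0,0.1],"yaw":0}
    - {"claw":1,"translation":[0,0,0.1],"yaw":0}

```text
clock: 10.85
tool_pos: [0.3843, -0.3359, 0.1895]
orientation: [0.002, 0.275, 0.961, -0.001]
contact_force: [-0.2, 0.4, -1.2]
width: -0.0004
grip_force: 0.0
```

Run:
```python
from h import *
u=np.array([np.cos(-.5656),np.sin(-.5656)]); c=np.array([.4134,-.3561])
plan(*(c-.045*u),.087,57.6)
```

```text
t 10.85 tool [ 0.3843 -0.3359  0.1895] yang 58.09 F [-0.23  0.38 -1.19] J6 -1.75 | shift/0.3 [ 0.034  -0.0043  0.3416] rows 3.0 yaw deg 0.49 share 0.0027
```

Emit:
play_rows:
  motion:
    - {"claw":1,"translation":[0.034,-0.004,0.1],"yaw":0.0027}
    - {"claw":1,"translation":[0,0,0.1],"yaw":0}
    - {"claw":1,"translation":[0,0,0.1],"yaw":0}
    - {"claw":1,"translation":[0,0,0.034],"yaw":0}
    - {"claw":1,"translation":[0,0,0],"yaw":0}

```text
clock: 11.27
tool_pos: [0.3728, -0.3267, 0.086]
orientation: [-0.003, 0.277, 0.961, 0.002]
contact_force: [0.5, 0.4, -0.4]
width: 0.0002
grip_force: 0.0
```

Run:
```python
from h import *
u=np.array([np.cos(-.5656),np.sin(-.5656)]); c=np.array([.4134,-.3561])
plan(*(c-.0*u),.087,57.6)
```

```text
t 11.27 tool [ 0.3728 -0.3267  0.086 ] yang 57.79 F [ 0.45  0.4  -0.37] J6 -1.75 | shift/0.3 [-0.1667 -0.0107 -0.0044] rows 2.0 yaw deg 0.19 share 0.0011
```

Emit:
play_rows:
  motion:
    - {"claw":1,"translation":[-0.04,-0.01,-0.003],"yaw":0}
    - {"claw":1,"translation":[-0.035,0,0],"yaw":0}
    - {"claw":1,"translation":[-0.035,0,0],"yaw":0}
    - {"claw":1,"translation":[-0.035,0,0],"yaw":0}
    - {"claw":1,"translation":[-0.035,0,0],"yaw":0}

```text
clock: 11.68
tool_pos: [0.4199, -0.3604, 0.0904]
orientation: [0.001, 0.278, 0.961, -0.0]
contact_force: [0.3, 0.1, 0.2]
width: 0.0001
grip_force: 0.0
```

Emit:
play_rows:
  motion:
    - {"claw":1,"translation":[-0.035,0,0],"yaw":0}
    - {"claw":1,"translation":[-0.035,0,0],"yaw":0}
    - {"claw":1,"translation":[-0.035,0,0],"yaw":0}
    - {"claw":1,"translation":[-0.035,0,0],"yaw":0}
    - {"claw":1,"translation":[0,0,0],"yaw":0}

```text
clock: 12.1
tool_pos: [0.4562, -0.3834, 0.0897]
orientation: [0.001, 0.278, 0.961, -0.0]
contact_force: [0.1, 1.3, -0.3]
width: 0.0001
grip_force: 0.0
```

Run:
```python
from h import *
film2(16,'r3')
u=np.array([np.cos(-.5656),np.sin(-.5656)]); c=np.array([.4134,-.3561])
plan(*(c-.0*u),.087,57.6)
```

```text
0 251 120 None | 1 252 124 13.73 | 2 251 120 11.0 | 3 252 125 7.56 | 4 252 128 3.67 | 5 252 128 2.12 | 6 252 128 2.6 | 7 252 123 2.91 | 8 252 127 2.69 | 9 252 127 2.62 | 10 252 127 2.9 | 11 251 118 2.72 | 12 251 116 2.49 | 13 251 120 2.27 | 14 251 118 2.16 | 15 251 119 2.1 | 12.9 [ 0.4539964  -0.38203577  0.0896835 ] [ 0.16659289 -0.39946174  0.39854186]
t 12.9 tool [ 0.454  -0.382   0.0897] yang 57.68 F [ 0.17 -0.4   0.4 ] J6 -1.73 | shift/0.3 [0.1606 0.0007 0.0089] rows 2.0 yaw deg 0.08 share 0.0004
```

View pics/r3.png

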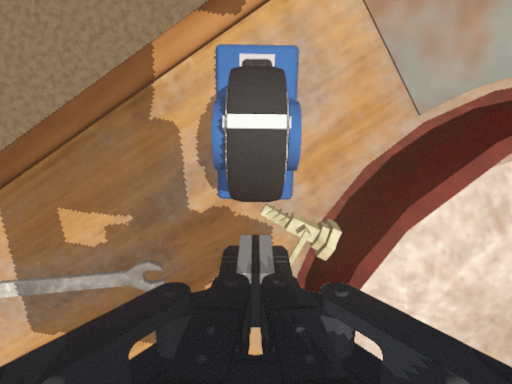

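R3's mark is at row 122, near the top. The tip was at z 0.090 and only skimmed it, so I'll stroke lower on the way back, then return over the top and look.

Emit:
play_rows:
  motion:
    - {"claw":1,"translation":[0,0,0.011],"yaw":0}
    - {"claw":1,"translation":[0.035,0,0],"yaw":0}
    - {"claw":1,"translation":[0.035,0,0],"yaw":0}
    - {"claw":1,"translation":[0.035,0,0],"yaw":0}
    - {"claw":1,"translation":[0.035,0,0],"yaw":0}
    - {"claw":1,"translation":[0.035,0,0],"yaw":0}

```text
clock: 13.4
tool_pos: [0.4132, -0.356, 0.0898]
orientation: [0.006, 0.279, 0.96, -0.002]
contact_force: [2.9, 1.3, 14.4]
width: 0.0
grip_force: 7.0
```

Emit:
play_rows:
  motion:
    - {"claw":1,"translation":[0.035,0,0],"yaw":0}
    - {"claw":1,"translation":[0.035,0,0],"yaw":0}
    - {"claw":1,"translation":[0.035,0,0],"yaw":0}

```text
clock: 13.65
tool_pos: [0.3825, -0.3368, 0.0867]
orientation: [0.0, 0.278, 0.961, -0.0]
contact_force: [0.1, 0.1, -0.3]
width: 0.0
grip_force: 0.0
```

Emit:
play_rows:
  motion:
    - {"claw":1,"translation":[0.03,0,0],"yaw":0}
    - {"claw":1,"translation":[0,0,-0.13],"yaw":0}
    - {"claw":1,"translation":[-0.1,0,0],"yaw":0}
    - {"claw":1,"translation":[-0.1,0,0],"yaw":0}
    - {"claw":1,"translation":[-0.1,0,0],"yaw":0}
    - {"claw":1,"translation":[0,0,0],"yaw":0}

```text
clock: 14.15
tool_pos: [0.4555, -0.3834, 0.1252]
orientation: [0.003, 0.278, 0.961, -0.001]
contact_force: [1.1, -1.1, -0.6]
width: -0.0003
grip_force: 0.0
```

Run:
```python
from h import *
film2(12,'r3b')
u=np.array([np.cos(-.5656),np.sin(-.5656)]); c=np.array([.4134,-.3561])
plan(*(c-.0*u),.087,57.6)
g=cv2.cvtColor(cv2.imread('pics/r3b.png'),cv2.COLOR_BGR2GRAY)[50:260,246:268].mean(1)
print(g[::5].astype(int))
```

```text
0 214 66 None | 1 235 72 12.97 | 2 234 76 14.41 | 3 235 78 9.12 | 4 230 79 4.69 | 5 221 79 2.94 | 6 235 78 4.27 | 7 224 78 4.57 | 8 235 77 4.37 | 9 224 77 4.19 | 10 235 76 3.66 | 11 239 76 3.33 | 14.75 [ 0.4512855 -0.3803556  0.1255495] [-0.14913497 -0.05725051  0.43465706]
t 14.75 tool [ 0.4513 -0.3804  0.1255] yang 57.68 F [-0.15 -0.06  0.43] J6 -1.73 | shift/0.3 [0.15   0.0008 0.1285] rows 2.0 yaw deg 0.08 share 0.0004
[163 164 116 217  72 168  57  60  63  66  65  66  67  67  67  67  68  66
  66  66  65  65  64  62  61  59  56  53 143 160 176 172 163 149 124 126
 123 103 101  99  97  95]
```

Run:
```python
from h import *
a=cv2.imread('pics/r3b.png'); film2(6,'r3c'); b=cv2.imread('pics/r3c.png'); o=cv2.imread('pics/r3.png')
cr=lambda i,y=30:cv2.resize(i[y:y+190,200:315],None,fx=2.2,fy=2.2,interpolation=cv2.INTER_CUBIC)
cv2.imwrite('pics/m2.png',np.hstack([cr(o),cr(a),cr(b)]))
```

```text
0 229 76 None | 1 225 75 2.77 | 2 230 75 2.48 | 3 234 75 2.49 | 4 234 75 2.26 | 5 234 75 2.21 | 15.05 [ 0.45148715 -0.38045617  0.12538158] [ 0.38925814 -0.61796551  0.37072396]
```

View pics/m2.png

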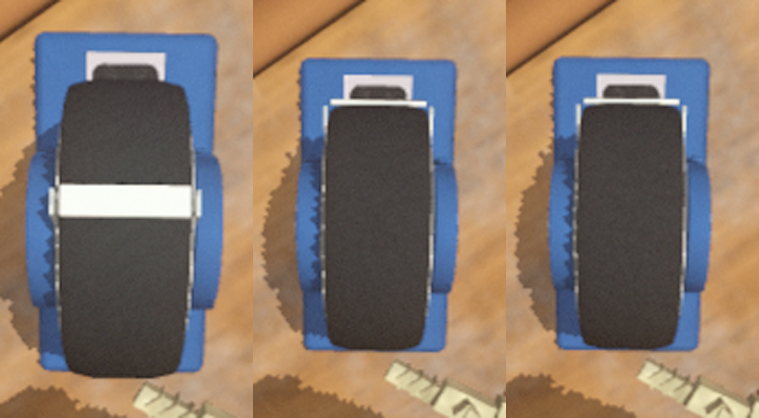

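In the mosaic, R3's mark has gone to the wheel's far edge and stayed there. The drag was about 1.7 N and there was no coasting, so R3 binds, and it turned about 1.3 rad. Next I'll open, centre on R3 and descend.

Emit:
play_rows:
  motion:
    - {"claw":0,"translation":[0.08,0.002,0],"yaw":0}
    - {"claw":0,"translation":[0.075,0,0],"yaw":0}
    - {"claw":0,"translation":[0,0,0],"yaw":0}
    - {"claw":0,"translation":[0,0,0],"yaw":0}
    - {"claw":0,"translation":[0,0,0],"yaw":0}
    - {"claw":0,"translation":[0,0,0],"yaw":0}

```text
clock: 15.55
tool_pos: [0.4134, -0.3558, 0.1256]
orientation: [0.001, 0.278, 0.96, -0.0]
contact_force: [-0.5, 0.7, -0.0]
width: 0.0726
grip_force: 0.0
```

Run:
```python
from h import *
u=np.array([np.cos(-.5656),np.sin(-.5656)]); c=np.array([.4134,-.3561])
plan(*c,.038,57.6); print(observe()['width'])
# bin fit: red mask in top0 and wb vs model silhouette
from scipy.optimize import minimize
from scipy.spatial.transform import Rotation as Ro
t=dict(np.load('pics/top0.npz')); wb=dict(np.load('pics/wb.npz'))
s0=dict(np.load('pics/scene0.npz'))
def red(im): 
    h=cv2.cvtColor(im,cv2.COLOR_RGB2HSV); m=((h[...,0]<5)|(h[...,0]>174))&(h[...,1]>190)&(h[...,2]>60)
    n,l,st,_=cv2.connectedComponentsWithStats(m.astype(np.uint8)); k=1+st[1:,4].argmax(); print(st[k]); return (l==k).astype(np.uint8)
def sil(c,p):
    co,si=np.cos(p[2]),np.sin(p[2]); m=np.zeros((384,512),np.uint8)
    P=[(x,y,z) for x,zz in((-.088,(0,.046)),(.088,(0,.075))) for y in(-.065,.065) for z in zz]
    # side walls: convex hull approx
    q=np.array([proj(c,[p[0]+co*x-si*y,p[1]+si*x+co*y,z]) for x,y,z in P]).astype(np.float32)
    cv2.fillConvexPoly(m,np.round(cv2.convexHull(q)*16).astype(np.int32),1,shift=4); return m
for nm,c in(('top',t),('scene',s0)):
    M=red(c['pixels']); f=lambda p:1-(M&sil(c,p)).sum()/(M|sil(c,p)).sum()
    best=min((minimize(f,[.455,.02,y],method='Nelder-Mead',options=dict(initial_simplex=[[.455,.02,y],[.475,.02,y],[.455,.04,y],[.455,.02,y+.15]])) for y in(-.1,.0,.1)),key=lambda r:r.fun)
    print(nm,best.x.round(4),best.fun.round(3))
```

```text
t 15.55 tool [ 0.4134 -0.3558  0.1256] yang 57.68 F [-0.47  0.68 -0.01] J6 -1.74 | shift/0.3 [ 0.     -0.0009  0.292 ] rows 3.0 yaw deg 0.08 share 0.0005
0.07259382216601745
[209 194  38  45 973]
top [0.4544 0.0263 0.1615] 0.395Traceback (most recent call last):
  File "<stdin>", line 19, in <module>
  File "<stdin>", line 11, in red
ValueError: attempt to get argmax of an empty sequence
```

Emit:
play_rows:
  motion:
    - {"claw":0,"translation":[0.002,0,0.08],"yaw":0}
    - {"claw":0,"translation":[0,0,0.08],"yaw":0}
    - {"claw":0,"translation":[0,0,0.08],"yaw":0}
    - {"claw":0,"translation":[0,0,0.05],"yaw":0}
    - {"claw":0,"translation":[0,0,0],"yaw":0}
  newtons: 60

```text
clock: 15.97
tool_pos: [0.4109, -0.3536, 0.0352]
orientation: [-0.003, 0.278, 0.96, 0.001]
contact_force: [0.6, -0.8, -0.0]
width: 0.0854
grip_force: 0.0
```

Emit:
play_rows:
  motion:
    - {"claw":1,"translation":[0,0,0],"yaw":0}
    - {"claw":1,"translation":[0,0,0],"yaw":0}
    - {"claw":1,"translation":[0,0,0],"yaw":0}
    - {"claw":1,"translation":[0,0,0],"yaw":0}
    - {"claw":1,"translation":[0,0,0],"yaw":0}
    - {"claw":1,"translation":[0,0,0],"yaw":0}
    - {"claw":1,"translation":[0,0,0],"yaw":0}

```text
clock: 16.55
tool_pos: [0.413, -0.3557, 0.0399]
orientation: [0.002, 0.278, 0.96, -0.001]
contact_force: [0.4, 1.0, 5.5]
width: 0.0409
grip_force: 63.6
```

Run:
```python
from h import *
from scipy.optimize import minimize
from scipy.spatial.transform import Rotation as Ro
plan(.4134,-.3558,.038); s=observe(); print(s['width'],s['grip_force'])
t=dict(np.load('pics/top0.npz')); s0=dict(np.load('pics/scene0.npz')); wb=dict(np.load('pics/wb.npz'))
T=np.eye(4); a=np.radians(57.16); T[:3,:3]=np.c_[[-np.sin(a),np.cos(a),0],[np.cos(a),np.sin(a),0],[0,0,-1]]; T[:3,3]=[.4209,.15,.2492]
wb['T']=T@wb['hand_eye']
def red(im):
    h=cv2.cvtColor(im,cv2.COLOR_RGB2HSV); m=((h[...,0]<7)|(h[...,0]>172))&(h[...,1]>150)&(h[...,2]>70)
    n,l,st,_=cv2.connectedComponentsWithStats(m.astype(np.uint8)); k=1+st[1:,4].argmax(); print(st[k]); m=(l==k).astype(np.uint8)
    return cv2.morphologyEx(m,cv2.MORPH_CLOSE,np.ones((5,5)))
def sil(c,p):
    co,si=np.cos(p[2]),np.sin(p[2]); m=np.zeros((384,512),np.uint8)
    P=[(x,y,z) for x,zz in((-.088,(0,.046)),(.088,(0,.075))) for y in(-.065,.065) for z in zz]
    q=np.array([proj(c,[p[0]+co*x-si*y,p[1]+si*x+co*y,z]) for x,y,z in P]).astype(np.float32)
    cv2.fillConvexPoly(m,np.round(cv2.convexHull(q)*16).astype(np.int32),1,shift=4); return m
vis=np.ones((384,512),np.uint8)
for nm,c in(('top',t),('scene',s0),('wb',wb)):
    M=red(c['pixels']); V=vis.copy()
    if nm=='wb': V[235:]=0
    M=M*V
    f=lambda p:1-(M&sil(c,p)).sum()/((M|sil(c,p))*V).sum()
    best=min((minimize(f,[.455,.02,y],method='Nelder-Mead',options=dict(initial_simplex=[[.455,.02,y],[.475,.02,y],[.455,.04,y],[.455,.02,y+.15]])) for y in(-.1,.0,.1)),key=lambda r:r.fun)
    print(nm,best.x.round(4),best.fun.round(3))
    cv2.imwrite(f'pics/bin_{nm}.png',c['pixels'][:,:,::-1])
```

```text
t 16.55 tool [ 0.413  -0.3557  0.0399] yang 57.67 F [0.35 0.98 5.5 ] J6 -1.74 | shift/0.3 [-0.0013  0.0005  0.0062] rows 1.0 yaw deg 0 share 0.0
0.04093417383888274 63.62744987010956
[ 208  190   40   49 1524]
top [0.4574 0.0242 0.134 ] 0.04
[ 200  172   58   63 2214]
scene [0.4629 0.027  0.1535] 0.145
[   77   151   171   151 15012]
wb [0.4557 0.021  0.136 ] 0.006
```

Gripped: width 41 mm, force 64 N. The bin pose fits well at (0.456, 0.0225), yaw 0.135. Now lift and yaw to the bin's heading.

Emit:
play_rows:
  motion:
    - {"claw":1,"translation":[0,0,-0.06],"yaw":0}
    - {"claw":1,"translation":[0,0,-0.1],"yaw":0}
    - {"claw":1,"translation":[0,0,-0.1],"yaw":0}
    - {"claw":1,"translation":[0,0,-0.1],"yaw":0}
    - {"claw":1,"translation":[0,0,-0.1],"yaw":0}

```text
clock: 16.97
tool_pos: [0.4109, -0.3537, 0.1764]
orientation: [-0.002, 0.278, 0.96, 0.001]
contact_force: [1.1, -0.1, -6.8]
width: 0.0412
grip_force: 62.8
```

Emit:
play_rows:
  motion:
    - {"claw":1,"translation":[0,0,0],"yaw":-0.032}
    - {"claw":1,"translation":[0,0,0],"yaw":-0.032}
    - {"claw":1,"translation":[0,0,0],"yaw":-0.032}
    - {"claw":1,"translation":[0,0,0],"yaw":-0.032}
    - {"claw":1,"translation":[0,0,0],"yaw":-0.032}
    - {"claw":1,"translation":[0,0,0],"yaw":-0.032}
    - {"claw":1,"translation":[0,0,0],"yaw":-0.031}

```text
clock: 17.55
tool_pos: [0.4109, -0.3538, 0.1749]
orientation: [-0.001, -0.071, 0.997, 0.001]
contact_force: [-0.2, -0.9, -6.1]
width: 0.041
grip_force: 63.1
```

```bash
python3 -c "
from h import *
plan(.456,.0225,.18,97.7); s=observe(); print(s['width'],s['grip_force'])"
```

```text
t 17.55 tool [ 0.4109 -0.3538  0.1749] yang 98.1 F [-0.23 -0.95 -6.15] J6 -2.44 | shift/0.3 [-0.3256  1.2206 -0.014 ] rows 10.0 yaw deg 0.4 share 0.0022
0.04098456127003129 63.083584159612656
```

Emit:
play_rows:
  motion:
    - {"claw":1,"translation":[-0.0271,0.1017,-0.0015],"yaw":0}
    - {"claw":1,"translation":[-0.0271,0.1017,-0.0015],"yaw":0}
    - {"claw":1,"translation":[-0.0271,0.1017,-0.0015],"yaw":0}
    - {"claw":1,"translation":[-0.0271,0.1017,-0.0015],"yaw":0}
    - {"claw":1,"translation":[-0.0271,0.1017,-0.0015],"yaw":0}
    - {"claw":1,"translation":[-0.0271,0.1017,-0.0015],"yaw":0}

```text
clock: 18.05
tool_pos: [0.434, -0.1648, 0.178]
orientation: [-0.001, -0.068, 0.998, 0.001]
contact_force: [1.0, 0.2, -6.6]
width: 0.0412
grip_force: 63.8
```

Emit:
play_rows:
  motion:
    - {"claw":1,"translation":[-0.0271,0.1017,0],"yaw":0.0022}
    - {"claw":1,"translation":[-0.0271,0.1017,0],"yaw":0}
    - {"claw":1,"translation":[-0.0271,0.1017,0],"yaw":0}
    - {"claw":1,"translation":[-0.0271,0.1017,0],"yaw":0}
    - {"claw":1,"translation":[-0.0271,0.1017,0],"yaw":0}
    - {"claw":1,"translation":[-0.0271,0.1017,0],"yaw":0}
    - {"claw":1,"translation":[0,0,0],"yaw":0}
    - {"claw":1,"translation":[0,0,0],"yaw":0}

```text
clock: 18.72
tool_pos: [0.4588, 0.0224, 0.1781]
orientation: [-0.001, -0.067, 0.998, -0.0]
contact_force: [-0.2, -0.5, -6.3]
width: 0.0411
grip_force: 64.8
```

```bash
python3 -c "
from h import *
plan(.456,.0225,.046,97.7); s=observe(); print(s['width'],s['grip_force'])
save('wrist','wbin',s=1)"
```

```text
t 18.72 tool [0.4588 0.0224 0.1781] yang 97.63 F [-0.24 -0.52 -6.27] J6 -1.68 | shift/0.3 [0.0078 0.0014 0.4403] rows 4.0 yaw deg -0.07 share -0.0004
0.04109405548885506 64.78125303983688
```

View pics/wbin.png

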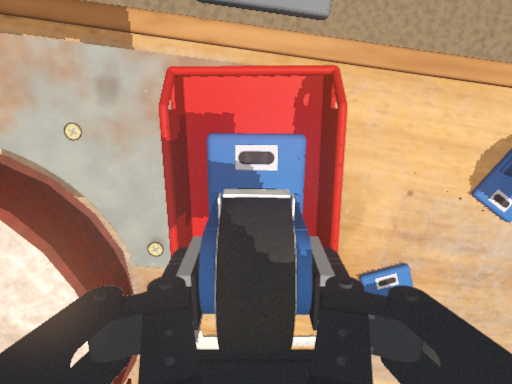

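The roller is held square and central over the bin: foot at columns 207–305, bin at 162–345. Lowering.

Emit:
play_rows:
  motion:
    - {"claw":1,"translation":[0.0078,0.0014,0.07],"yaw":0}
    - {"claw":1,"translation":[0,0,0.08],"yaw":0}
    - {"claw":1,"translation":[0,0,0.08],"yaw":0}
    - {"claw":1,"translation":[0,0,0.08],"yaw":0}
    - {"claw":1,"translation":[0,0,0.07],"yaw":0}
    - {"claw":1,"translation":[0,0,0.04],"yaw":0}
    - {"claw":1,"translation":[0,0,0],"yaw":0}
    - {"claw":1,"translation":[0,0,0],"yaw":0}

```text
clock: 19.43
tool_pos: [0.4569, 0.0202, 0.0527]
orientation: [-0.001, -0.064, 0.998, -0.0]
contact_force: [-0.1, 0.2, -6.4]
width: 0.0411
grip_force: 64.6
```

Emit:
play_rows:
  motion:
    - {"claw":1,"translation":[0,0,0.01],"yaw":0}
    - {"claw":1,"translation":[0,0,0.007],"yaw":0}
    - {"claw":1,"translation":[0,0,0],"yaw":0}

```text
clock: 19.68
tool_pos: [0.4579, 0.021, 0.0485]
orientation: [0.001, -0.065, 0.998, 0.0]
contact_force: [0.6, 0.5, -6.4]
width: 0.0412
grip_force: 64.8
```

Emit:
play_rows:
  motion:
    - {"claw":1,"translation":[0,0,0.006],"yaw":0}
    - {"claw":1,"translation":[0,0,0.006],"yaw":0}
    - {"claw":1,"translation":[0,0,0],"yaw":0}

```text
clock: 19.93
tool_pos: [0.4581, 0.0211, 0.0474]
orientation: [0.001, -0.065, 0.998, -0.0]
contact_force: [-6.7, -1.1, 19.2]
width: 0.0409
grip_force: 67.8
```

Emit:
play_rows:
  motion:
    - {"claw":1,"translation":[0,0,-0.004],"yaw":0}
    - {"claw":0.28,"translation":[0,0,0],"yaw":0}
    - {"claw":0.28,"translation":[0,0,0],"yaw":0}
    - {"claw":0.28,"translation":[0,0,0],"yaw":0}
    - {"claw":0.28,"translation":[0,0,0],"yaw":0}

```text
clock: 20.35
tool_pos: [0.458, 0.0213, 0.0458]
orientation: [0.0, -0.065, 0.998, 0.0]
contact_force: [0.4, -0.6, 0.1]
width: 0.0619
grip_force: 0.0
```

Emit:
play_rows:
  motion:
    - {"claw":0.28,"translation":[0,0,-0.05],"yaw":0}
    - {"claw":0.28,"translation":[0,0,-0.1],"yaw":0}
    - {"claw":0.28,"translation":[0,0,-0.12],"yaw":0}
    - {"claw":0.28,"translation":[0,0,-0.12],"yaw":0}
    - {"claw":0.28,"translation":[0,0,-0.12],"yaw":0}
    - {"claw":0.28,"translation":[0,0,0],"yaw":0}
    - {"claw":0.28,"translation":[0,0,0],"yaw":0}

```text
clock: 20.93
tool_pos: [0.4589, 0.0212, 0.2005]
orientation: [0.003, -0.065, 0.998, -0.0]
contact_force: [0.0, 0.1, -0.4]
width: 0.0613
grip_force: 0.0
```

```bash
cat > chk.py <<'E'
from h import *
s=observe(); print(s['clock'],s['tool_pos'],s['contact_force'],s['width'])
t=capture('top'); w=capture('wrist'); t0=np.load('pics/top0.npz')
d=np.abs(t['pixels'].astype(int)-t0['pixels']).max(2)
for n,(u,v) in dict(R1=(165,224),R2=(188,183),R3=(321,225),oil=(132,232),call=(224,166),span=(367,218)).items(): print(n,d[v-18:v+18,u-18:u+18].mean().round(1))
R=np.c_[[0,0,0]]
from scipy.spatial.transform import Rotation as Ro
q=s['orientation'];T=np.eye(4);T[:3,:3]=Ro.from_quat([q[1],q[2],q[3],q[0]]).as_matrix();T[:3,3]=s['tool_pos']
w['T']=T@w['hand_eye']; h=cv2.cvtColor(w['pixels'],cv2.COLOR_RGB2HSV)
m=((h[...,0]>105)&(h[...,0]<125)&(h[...,1]>120)).astype(np.uint8)
n,l,st,ce=cv2.connectedComponentsWithStats(m)
for k in range(1,n):
    if st[k,4]>150: x,y,a,b,A=st[k]; print('blue',x,y,a,b,A,onz(w,x+a/2,y,.012).round(4),onz(w,x+a/2,y+b,.012).round(4))
E
python3 chk.py
```

```text
20.9333 [0.45888017 0.02123842 0.20050339] [ 0.04083595  0.08177263 -0.41332897] 0.061301283611496796
R1 5.6
R2 18.0
R3 30.9
oil 1.3
call 8.5
span 0.9
blue 255 120 27 41 336 [0.412  0.0304 0.012 ] [0.4513 0.0359 0.012 ]
blue 463 132 49 83 1582 [0.3959 0.2409 0.012 ] [0.4781 0.2682 0.012 ]
blue 274 163 7 38 229 [0.4521 0.045  0.012 ] [0.4911 0.0509 0.012 ]
blue 370 256 47 46 641 [0.5363 0.1833 0.012 ] [0.5918 0.1971 0.012 ]
```

Emit:
play_rows:
  motion:
    - {"claw":0.28,"translation":[0.1,0,-0.06],"yaw":0}
    - {"claw":0.28,"translation":[0.1,0,-0.06],"yaw":0}
    - {"claw":0.28,"translation":[0.1,0,-0.06],"yaw":0}
    - {"claw":0.28,"translation":[0.1,0,-0.03],"yaw":0}
    - {"claw":0.28,"translation":[0,0,0],"yaw":0}
    - {"claw":0.28,"translation":[0,0,0],"yaw":0}

```text
clock: 21.53
tool_pos: [0.3373, 0.0056, 0.2607]
orientation: [-0.0, -0.065, 0.998, 0.0]
contact_force: [0.1, 1.1, -1.5]
width: 0.0617
grip_force: 0.0
```

```bash
cat > chk2.py <<'E'
from h import *
print(observe()['tool_pos'])
t0=dict(np.load('pics/top0.npz')); t=capture('top'); s0=dict(np.load('pics/scene0.npz')); s=capture('scene')
def blue(im): h=cv2.cvtColor(im,cv2.COLOR_RGB2HSV); return ((h[...,0]>104)&(h[...,0]<128)&(h[...,1]>120)&(h[...,2]>60)).astype(np.uint8)
for nm,c in(('top0',t0),('top',t),('scene0',s0),('scene',s)):
    n,l,st,ce=cv2.connectedComponentsWithStats(cv2.morphologyEx(blue(c['pixels']),cv2.MORPH_CLOSE,np.ones((5,5))))
    print(nm,[(ce[k].round(1).tolist(),st[k].tolist(),onz(c,*ce[k],.02)[:2].round(3).tolist()) for k in range(1,n) if st[k,4]>60])
co,si=np.cos(.135),np.sin(.135)
for c in(t,s):
    P=[proj(c,[.458+co*x-si*y,.0215+si*x+co*y,.008]) for x,y in((-.05,-.026),(-.05,.026),(.05,.026),(.05,-.026))]; print('pred foot',np.round(P,1).tolist(),'wheel top',proj(c,[.458,.0215,.094]).round(1))
E
python3 chk2.py
```

```text
[0.33734087 0.00560736 0.26073551]
top0 []
top []
scene0 []
scene []
pred foot [[237.0, 225.8], [224.2, 227.6], [220.9, 203.3], [233.6, 201.5]] wheel top [227.8 212. ]
pred foot [[229.4, 221.7], [214.9, 216.5], [228.6, 194.6], [242.6, 199.4]] wheel top [227.5 190.8]
```

```bash
python3 - <<'E'
from h import *
t0=dict(np.load('pics/top0.npz')); h=cv2.cvtColor(t0['pixels'],cv2.COLOR_RGB2HSV); print(t0['pixels'][222,173],h[222,173],t0['pixels'][215:230:3,160:176:3].tolist())
E
sed -i 's/return ((h\[.*$/i=im.astype(int); return ((i[...,2]>i[...,0]+25)\&(i[...,2]>i[...,1]+12)).astype(np.uint8)/; s/>60\])/>40])/' chk2.py; python3 chk2.py
```

```text
[90 82 93] [142  30  93] [[[233, 185, 126], [108, 89, 77], [94, 113, 164], [174, 172, 179], [94, 113, 164], [226, 168, 107]], [[84, 70, 59], [82, 67, 55], [79, 64, 52], [103, 93, 93], [79, 83, 112], [93, 98, 130]], [[87, 73, 63], [85, 70, 58], [105, 93, 83], [78, 79, 105], [79, 83, 113], [147, 103, 62]], [[244, 245, 243], [86, 72, 62], [82, 94, 134], [73, 63, 71], [86, 76, 80], [152, 108, 67]], [[86, 73, 62], [83, 81, 94], [97, 86, 82], [77, 77, 101], [145, 103, 65], [149, 107, 68]]]
[0.33868226 0.00572956 0.26045076]
top0 [([190.4, 191.0], [183, 186, 15, 11, 84], [0.554, 0.177]), ([165.8, 224.8], [154, 212, 22, 26, 126], [0.418, 0.273]), ([318.1, 226.0], [310, 212, 19, 26, 160], [0.406, -0.337])]
top [([190.7, 191.1], [184, 186, 14, 11, 86], [0.554, 0.176]), ([228.3, 210.2], [221, 203, 15, 19, 86], [0.474, 0.024]), ([166.2, 224.9], [154, 212, 22, 26, 156], [0.418, 0.271])]
scene0 [([209.5, 170.8], [203, 166, 13, 10, 97], [0.551, 0.165]), ([160.4, 186.0], [147, 175, 30, 20, 213], [0.408, 0.266]), ([321.9, 276.2], [311, 269, 35, 16, 199], [0.382, -0.35])]
scene [([161.2, 186.0], [147, 177, 30, 19, 238], [0.409, 0.264]), ([236.2, 199.7], [232, 195, 10, 10, 49], [0.491, 0.014]), ([225.9, 213.7], [218, 208, 16, 13, 141], [0.426, 0.011])]
pred foot [[237.0, 225.8], [224.2, 227.6], [220.9, 203.3], [233.6, 201.5]] wheel top [227.8 212. ]
pred foot [[229.4, 221.7], [214.9, 216.5], [228.6, 194.6], [242.6, 199.4]] wheel top [227.5 190.8]
```

```bash
python3 -c "
from h import *
print(sign_off())"
```

```text
the job is handed in; nothing more can be done
None
```

I spun all three rollers in place: the two on the left coasted freely, and the one on the right bound (about 1.7 N of drag, no run-on). I set that one on its foot in the red bin, left the other two where they stood, and handed the job in; no verdict came back.

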